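# Clear the engraving board of offcuts with the extractor running

### The job

Turn the dust extractor's dial to its green mark and put the finished steel watch cases that lie on the green board flat into the blue tray, side by side; then, with the extractor still on green, take the sweeper and sweep all the brass and copper offcuts off the board's open end into the catch trough, without taking hold of or pressing on the sharp offcuts with the fingers. Finally stand the sweeper back in its rest and turn the dial to off, the white mark; leave the other things on the bench where they are.

Things in the scene. Friction and masses are not known exactly. Their poses are not given: they have to be found in the camera images.
- board: fixed wooden sweeping board with green top. Origin: on the bench under the sweeping zone; x across, +y along it towards the trough, z up. Green top 30 mm above the bench, x = -100 to 100, y = -140 to 110 mm; lips 12 mm high, 8 mm thick along both long sides and the -y end; open edge at y = 110 mm
- trough (a point): centre of the floor of the aluminium catch trough that adjoins the board's open edge; axes as the board's. It is fixed to the board at (0, 155, 6) mm in the board's frame. Inside 200 (x) x 90 (y) mm; floor 6 mm, three walls 45 mm above the bench, 8 mm thick; the fourth side is the board's edge, 30 mm above the bench
- tray: fixed blue open parts tray, 110 x 110 mm outside, 20 mm high, walls and floor 4 mm thick; origin at the centre of its underside, z up. The cases go inside, flat on its floor
- rest: fixed grey rest of the sweeper with an orange rim; 156 (along its x) x 60 mm; floor 6 mm above the bench, recess 140 x 44 mm inside a rim whose top is 14 mm above the bench; origin at the centre of its underside, z up
- dial_box: fixed grey control box of the dust extractor, 110 x 110 x 45 mm high; origin at the centre of its underside. Round marks on top, 40 mm from the dial's axis, 30 degrees apart: white (off) towards the box's -x side, then clockwise three small black ones, green (sweeping), red (full)
- dial (a joint): black selector dial on the box, its axis vertical through the box's centre; value in rad, growing clockwise seen from above: 0 pointer at white (off), 0.524, 1.047, 1.571 black, 2.094 green, 2.618 red; stops just beyond 0 and 2.618. A spring detent (about 0.04 N m) pulls it into the nearest position
- dial_grip (a point): point on the dial's axis, 73 mm above the bench, in the middle of the height of its grip bar. Bar 42 mm long (along this point's x), 14 mm thick (along y), from 53 to 83 mm above the bench, on a 52 mm disc; a white line on top marks the pointer end, towards this point's -x. It turns with the dial
- sweeper: hand sweeper standing on its blade: rubber and wood foot 120 (its x) x 26 (y) x 26 mm high, on it an upright wooden neck 30 (x) x 22 (y) mm from 26 to 88 mm high, its top 8 mm, up to 96 mm, red; 160 to 260 g; origin at the centre of the underside, z up. It pushes with either long face; in the rest its x lies along the rest's x, either way round
- offcut0: loose metal offcut, a 24 x 13 mm brass bar end, 10 mm thick, 22 g; origin at its centre. May be absent
- offcut1: loose metal offcut, a brass disc of 18 mm diameter, 12 mm thick, 22 g; origin at its centre. May be absent
- offcut2: loose metal offcut, a 17 x 15 mm copper block, 14 mm thick, 22 g; origin at its centre. May be absent
- offcut3: loose metal offcut, a 24 x 13 mm brass bar end, 10 mm thick, 22 g; origin at its centre. May be absent
- offcut4: loose metal offcut, a brass disc of 18 mm diameter, 12 mm thick, 22 g; origin at its centre. May be absent
- offcut5: loose metal offcut, a 17 x 15 mm copper block, 14 mm thick, 22 g; origin at its centre. May be absent
- offcut6: loose metal offcut, a 24 x 13 mm brass bar end, 10 mm thick, 22 g; origin at its centre. May be absent
- case0: finished watch-case blank: round steel disc with a white face, 30 mm diameter, 10 mm thick, 40 g; origin at its centre, z along its axis. May be absent
- case1: finished watch-case blank: round steel disc with a white face, 30 mm diameter, 10 mm thick, 40 g; origin at its centre, z along its axis. May be absent
- case2: finished watch-case blank: round steel disc with a white face, 30 mm diameter, 10 mm thick, 40 g; origin at its centre, z along its axis. May be absent
- loupe: bystander, leave alone: black eye loupe, 32 mm diameter, 28 mm high; origin at the centre of its underside
- graver: bystander, leave alone: engraving tool with black bulb handle, 94 mm long, 26 mm high, origin where handle and blade meet
- oiler: bystander, leave alone: amber oil jar with yellow cap, 36 mm diameter, 58 mm high; origin at the centre of its underside
- tweezer_case: bystander, leave alone: grey tweezer case 22 x 120 (y) x 14 mm; origin at the centre of its underside
- glass_case: bystander, leave alone: greenish glass case 45 x 60 (y) x 18 mm; origin at the centre of its underside
- holder: bystander, leave alone: aluminium movement holder with brass top, 44 mm diameter, 24 mm high; origin at the centre of its underside

How it is judged:
By the outcome, as a careful person would: the job done as asked, in the order asked, and still so for the second after the job is handed in, with the robot touching nothing.
Of offcut0, offcut1, offcut2, offcut3, offcut4, offcut5, offcut6 only 4 to 7 are there at a start; the rules pass over those that are not, and their reading is None.
Of case0, case1, case2 only 1 to 3 are there at a start; the rules pass over those that are not, and their reading is None.
At some moment in a run one of case0, case1, case2 may be knocked a few centimetres aside while the robot is not near it.
Once in a run the grip may slacken for a moment while it holds something.
It also fails if it takes over 208 s, if anything falls off the work surface, if the arm or the gripper's body presses on something with over 40 N, if the wrist force passes 120 N, or if a joint passes its speed limit or range.

### The arm

A 7-joint arm with a two-finger parallel gripper is mounted at the origin on the work surface. World frame = base frame: x ahead of the robot, y to its left, z up, the work surface at z = 0. Lengths are in mm, angles in rad, forces in N, time in s.
With the tool pointing down it reaches from about 350 to 900 mm from the base axis. Payload 7.2 kg.
Tool frame: the origin (TCP) lies on the centre line of the jaws, within the pads' length; the fingertips stand nose_length ahead of it and the grasp point (between the pads) lies 6 mm ahead of it (nose_length is the distance from the TCP to the fingertips, in mm); z points along the fingers, y is the direction in which the jaws open and shut (so a half turn about z gives the same grasp; the last joint's range is limited). The gripper opens to 88 mm and grips with 3 to 60 N. Pads are 20 mm wide; open, the fingers measure 115 mm over their backs; the gripper's body (75 mm by 178 mm) begins 61 mm behind the grasp point.
Start: joints at [1.145, 0.411, -0.013, 1.596, 0.006, 1.134, -0.082], TCP at [218.872, -585.426, 247.653] pointing down, gripper open.
Joint ranges: [-2.95, 2.95], [-0.29, 1.99], [-1.47, 1.44], [0.14, 2.54], [-1.03, 4.17], [0.13, 1.85], [-2.86, 2.86]. Speed limits (rad/s): [2.39, 2.39, 3.01, 3.01, 3.14, 3.14, 3.14].

### API

Orientations are given as a rotation vector (axis times angle).
In Python, from cell import observe, get_image, camera_info, job_done, nose_length gives the robot as it stands.
- The arm moves only by the tool apply_moves, never from a script. Its argument "targets" is a list of rows, each a list of 4 numbers: the shift along the tool's x, y, z in mm, then the turn about the tool's z in rad. A call has 1 to 20 rows; each row shifts and turns the commanded pose from where the row before left it, along the tool's axes as they then stand; what a row does not reach is not made up. A row lasts 1/8 s, in which the tool goes at most 62.5 mm and 10.7 degrees, less where a joint would pass 70% of its speed; a pose out of reach is approached as far as the arm can. A call with a gripper value outside its range is refused whole. "hand" is the finger opening in mm, from 0 to 87.8, set as the call begins (left out, the last holds). The fingers move at their own pace and stop on an object; "squeeze" is the grip in N (left out, the last holds). Time passes only in rows, so rows that do not move let the fingers close. It gives the time, the measured TCP pose, the force and the opening at its end, in the units of the state.
- observe(): the state, without advancing time (a new reading comes with each control period).
- get_image(name): name is "scene" or "top" or "wrist"; returns the picture (480x640x3 uint8, blue, green, red); there is no depth.
- camera_info(name): a dict with "mtx" (3x3 intrinsics, pixels), "k1" (the pictures are not rectified: a ray, as slopes to the right and down, at radius r is drawn at 1 + k1 r^2 times it, then the intrinsics apply), "eye" and "rotation" of the camera in the world; the wrist camera has in their place "T_tool_cam" (4x4, takes a point from camera to tool coordinates, whose origin is the TCP and whose axes are the flange's). Camera axes: x right, y up, looking along -z (the intrinsics and any distortion apply to the point x, -y, -z); pixel columns grow to the right and rows downward; lengths in mm; the calibration is good to about 2 mm. A picture is of the moment at which its call begins: read the wrist's pose just before it. camera_info takes no time and is no camera call.
- job_done(): hands the job in, once; it reports no verdict.
The state is a dict: "time": time; "joint_positions": joint angles; "qd": joint speeds; "effort": joint torques, N m; "position": TCP position; "ee_rot": TCP orientation; "wrist_force": force on the tool from outside, world axes, zero at the start; "moment": the same for the moment, N m; "finger_gap": opening from 0.0 (shut) to 1.0 (fully open).
Only numpy, scipy, OpenCV 4.12 (cv2) and the standard library are available. Lean on these libraries where they do the work, as an engineer would, in place of code of your own. Each camera call takes 0.05 s, during which the arm holds its last target. There are 200 camera calls.

## Working session

There is one attempt and no reset: what is moved stays moved. The work goes in short steps, Python scripts to look and compute and a tool call to move; the robot and the scene stay as the last step left them, time stands still between calls to the robot, and variables do not carry over. Pictures are saved under pics/ and viewed, about 12 in all and at most 16, crops included, and the job is handed in when it is done.

Besides the shell and the picture viewer there is one more tool, called after "Call:" by a JSON object that holds its "method" and its "body". apply_moves: Moves the arm, as the interface text tells. Its arguments: {"type":"object","properties":{"targets":{"type":"array"},"hand":{"type":"number"},"squeeze":{"type":"number"}},"required":["targets"]}

```bash
ls; mkdir -p pics
python3 - <<'E'
from cell import *
import cv2
print(observe()); print(nose_length if not callable(nose_length) else nose_length())
for n in("scene","top","wrist"):
    print(n,camera_info(n)); cv2.imwrite(f"pics/{n}0.png",get_image(n))
E
```

```text
pics
{'time': 0.0, 'joint_positions': array([ 1.14480912,  0.41187738, -0.01268625,  1.59704422,  0.00558759,
        1.1343062 , -0.08217706]), 'qd': array([ 1.38941014e-04,  5.44693932e-04, -1.85761551e-03, -2.01427312e-04,
       -1.14710144e-07, -2.03379005e-03, -3.37242954e-04]), 'effort': array([-2.35031812e-04, -5.87948155e+01,  6.41390271e-01, -2.91076255e+01,
       -5.38906537e-02,  1.79705734e-02,  1.14778240e-04]), 'position': array([ 218.66366081, -584.9984551 ,  246.82314926]), 'ee_rot': array([-3.08992576e+00, -5.58770998e-01,  6.19934789e-04]), 'wrist_force': array([ 0.41341891, -0.11099151, -0.11160547]), 'moment': array([-0.02697718,  0.02752512,  0.01190597]), 'finger_gap': 0.9960716384455859}
25.0
scene {'mtx': array([[496.50732106,   0.        , 312.35274818],
       [  0.        , 496.50732106, 238.42198615],
       [  0.        ,   0.        ,   1.        ]]), 'k1': -0.0019679861956352837, 'eye': array([922.83486743, 367.01989285, 905.33569298]), 'rotation': array([0.26176875, 0.66936283, 2.28433503])}
top {'mtx': array([[576.49521941,   0.        , 324.41790416],
       [  0.        , 576.49521941, 237.39170624],
       [  0.        ,   0.        ,   1.        ]]), 'k1': -0.15558017771252927, 'eye': array([ 425.77731738,  -36.3956327 , 1258.8505233 ]), 'rotation': array([ 0.10169089, -0.05986875, -1.59445943])}
wrist {'mtx': array([[365.83245167,   0.        , 319.17825108],
       [  0.        , 365.83245167, 237.32133489],
       [  0.        ,   0.        ,   1.        ]]), 'k1': 0.000216328098200805, 'T_tool_cam': array([[ 5.77382776e-04,  9.55034537e-01,  2.96494013e-01,
         8.24639098e+01],
       [ 9.99999706e-01, -7.01166294e-04,  3.11154411e-04,
         4.22099446e-02],
       [ 5.05054817e-04,  2.96493746e-01, -9.55034661e-01,
        -1.37231120e+02],
       [ 0.00000000e+00,  0.00000000e+00,  0.00000000e+00,
         1.00000000e+00]])}
```

View pics/top0.png

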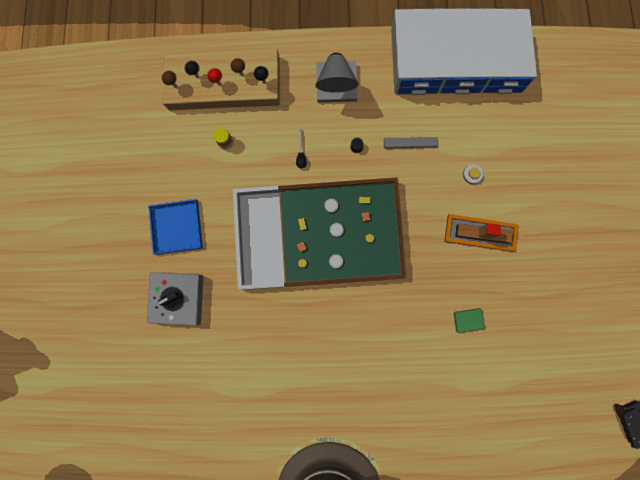

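View pics/scene0.png

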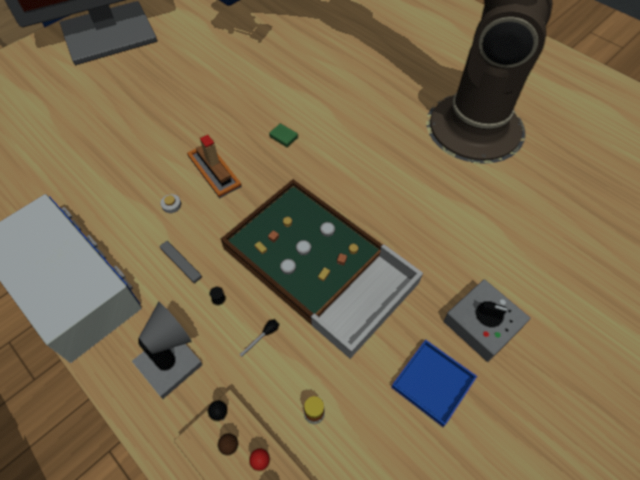

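Top view: three cases at (331,206), (337,230) and (336,262), and six offcuts at (303,225), (365,201), (366,217), (302,247), (370,239) and (303,264). The dial is at (172,299), the tray at (176,227) and the sweeper in its rest at (482,232). The scene view agrees.

```bash
cat > h.py <<'E'
import numpy as np, cv2
from cell import *
from scipy.spatial.transform import Rotation as R
def cam(name, st=None):
    c=camera_info(name)
    if name=="wrist":
        st=st or observe(); T=np.eye(4); T[:3,:3]=R.from_rotvec(st["ee_rot"]).as_matrix(); T[:3,3]=st["position"]
        T=T@c["T_tool_cam"]; return c["mtx"],c["k1"],T[:3,3],T[:3,:3]
    return c["mtx"],c["k1"],np.array(c["eye"]),R.from_rotvec(c["rotation"]).as_matrix()
def ray(C,uv):
    p=cv2.undistortPoints(np.array(uv,float).reshape(-1,1,2),C[0],np.array([C[1],0,0,0.]))[:,0]
    return np.c_[p[:,0],-p[:,1],-np.ones(len(p))]@C[3].T
def onto(C,uv,z):
    d=ray(C,uv); return C[2]+d*((z-C[2][2])/d[:,2])[:,None]
def proj(C,X):
    q=(np.atleast_2d(X)-C[2])@C[3]; p=np.c_[q[:,0],-q[:,1]]/-q[:,2:]
    p=p*(1+C[1]*(p**2).sum(1))[:,None]; return p@C[0][:2,:2].T+C[0][:2,2]
def blobs(img,lo,hi,amin=15,amax=1e9):
    m=cv2.inRange(cv2.cvtColor(img,cv2.COLOR_BGR2HSV),lo,hi)
    m=cv2.morphologyEx(m,cv2.MORPH_CLOSE,np.ones((3,3)))
    cs,_=cv2.findContours(m,cv2.RETR_EXTERNAL,cv2.CHAIN_APPROX_NONE)
    return [(c,)+cv2.minAreaRect(c) for c in cs if amin<cv2.contourArea(c)<amax]
def toolmove(st,goal):
    "goal xyz -> shift in tool axes"
    return R.from_rotvec(st["ee_rot"]).inv().apply(np.array(goal)-st["position"])
def yaw(st): # angle of tool y in world
    y=R.from_rotvec(st["ee_rot"]).as_matrix()[:,1]; return np.arctan2(y[1],y[0])
E
python3 - <<'E'
from h import *
im=cv2.imread("pics/top0.png"); C=cam("top"); S=cv2.imread("pics/scene0.png"); D=cam("scene")
def rp(nm,lo,hi,z,box,amin=15,amax=1e9):
    for c,ctr,sz,a in blobs(im,lo,hi,amin,amax):
        if not(box[0]<ctr[0]<box[1] and box[2]<ctr[1]<box[3]):continue
        b=onto(C,cv2.boxPoints((ctr,sz,a)),z)[:,:2]; e=[b[1]-b[0],b[2]-b[1]]
        L=[np.linalg.norm(v) for v in e]; l=e[int(np.argmax(L))]
        print(nm,np.round(ctr),"xy",b.mean(0).round(1),"size",np.round(L,1),"ang%.3f"%np.arctan2(l[1],l[0]))
rp("case",(0,0,150),(180,70,255),40,(285,400,180,285),60,600)
rp("brass",(18,120,120),(35,255,255),40,(285,400,180,285))
rp("copper",(0,100,100),(14,255,255),40,(285,400,180,285))
rp("tray",(105,150,60),(125,255,255),20,(130,220,190,260),500)
rp("green",(60,60,20),(90,255,120),30,(280,410,170,290),3000)
rp("rest",(8,200,150),(16,255,255),14,(440,525,200,260),100)
rp("red",(0,200,100),(6,255,255),96,(440,525,200,260))
rp("redS",(0,200,100),(6,255,255),45,(140,210,270,330),3)
rp("grnS",(50,100,80),(85,255,255),45,(140,210,270,330),3)
rp("box",(0,0,70),(180,60,140),45,(140,210,270,330),800)
cv2.imwrite("pics/cr.png",np.hstack([cv2.resize(im[262:337,135:215],None,fx=5,fy=5,interpolation=2),cv2.resize(im[205:260,440:525],None,fx=4,fy=4.0,interpolation=2)[:220].repeat(1,0) if 0 else cv2.resize(im[205:260,440:525],(380,375))]))
E
```

```text
case [336. 260.] xy [501.8 -28.9] size [25.4 23.3] ang-1.597
case [336. 229.] xy [568.9 -30.6] size [24.2 24.2] ang-2.387
case [331. 205.] xy [622.  -20.2] size [24.3 24.4] ang-2.390
brass [320. 252.] xy [537.5  20.6] size [1544.5 1036.8] ang-1.611
copper [301. 246.] xy [534.1  44.5] size [15.2 16.3] ang-2.700
copper [365. 216.] xy [595.  -93.7] size [14.5 16.2] ang-2.931
tray [175. 226.] xy [587.1 324.6] size [112.4 109.7] ang-1.495
green [340. 232.] xy [564.1 -38.3] size [247.6 197. ] ang-1.526
red [493. 229.] xy [ 553.8 -351.8] size [29.2 20.6] ang-1.596
redS [164. 282.] xy [464.1 340.9] size [4.4 4.3] ang-1.589
grnS [157. 288.] xy [451.  356.7] size [8.7 8. ] ang-0.484
box [172. 299.] xy [428.5 322.8] size [109.9 109.3] ang-0.052
```

View pics/cr.png

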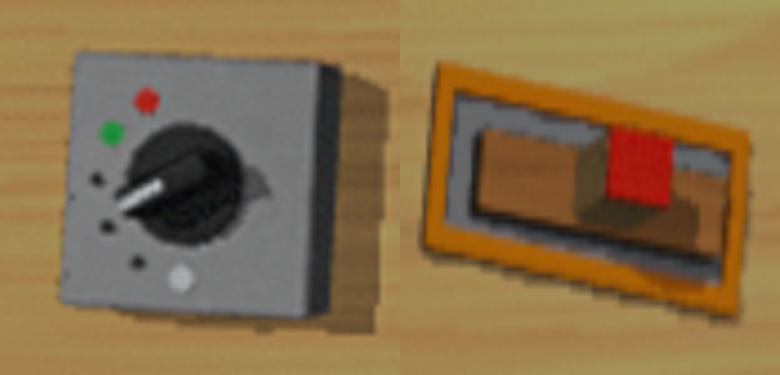

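Call:
{"method": "apply_moves", "body": {"targets": [[46.5,-35.6,0,0],[46.5,-35.6,0,0],[46.5,-35.6,0,0],[46.5,-35.6,0,0],[46.5,-35.6,0,0],[46.5,-35.6,0,0],[46.5,-35.6,0,0],[46.5,-35.6,0,0],[46.5,-35.6,0,0],[46.5,-35.6,0,0],[46.5,-35.6,0,0],[0,0,0,-0.163],[0,0,0,-0.163],[0,0,0,-0.163],[0,0,0,-0.163],[0,0,0,-0.163],[0,0,0,-0.163],[0,0,0,-0.163],[0,0,0,0]]}}

```text
time: 2.52
position: [560.7, -39.6, 247.4]
ee_rot: [-2.301, -2.138, 0.0]
wrist_force: [0.4, -0.1, -0.1]
finger_gap: 0.996
```

Run:
```python
from h import *
s=observe(); im=get_image("wrist"); cv2.imwrite("pics/w1.png",im); C=cam("wrist",s); print(s["joint_positions"].round(2))
import pickle; pickle.dump((s,C),open("w1.pkl","wb"))
```

```text
[ 0.42  0.36 -0.56  1.72  0.21  1.12 -0.28]
```

Call:
{"method": "apply_moves", "body": {"targets": [[50.2,-22.4,0,0],[50.2,-22.4,0,0],[50.2,-22.4,0,0],[50.2,-22.4,0,0],[50.2,-22.4,0,0],[50.2,-22.4,0,0],[50.2,-22.4,0,0],[0,0,0,0],[0,0,0,0]]}}

```text
time: 3.7
position: [429.9, 321.8, 247.4]
ee_rot: [2.301, 2.138, -0.001]
wrist_force: [0.6, 0.0, 0.2]
finger_gap: 1.001
```

Run:
```python
from h import *
s=observe(); im=get_image("wrist"); C=cam("wrist",s); print(s["joint_positions"].round(2),s["position"])
w1=cv2.imread("pics/w1.png")
for nm,lo,hi,z in(("red",(0,180,100),(6,255,255),45),("grn",(50,100,80),(75,255,255),45),("white",(0,0,180),(180,40,255),45),("white83",(0,0,180),(180,40,255),83),("black",(0,0,0),(180,255,50),45),("box",(0,0,70),(180,50,150),45)):
    for c,ctr,sz,a in blobs(im,lo,hi,10,60000):
        b=onto(C,cv2.boxPoints((ctr,sz,a)),z)[:,:2]; e=[b[1]-b[0],b[2]-b[1]];L=[np.linalg.norm(v) for v in e];l=e[int(np.argmax(L))]
        print(nm,np.round(ctr),b.mean(0).round(1),np.round(L,1),"%.1f"%np.degrees(np.arctan2(l[1],l[0])))
cv2.imwrite("pics/w12.png",np.hstack([w1,im])[::1,::1]);cv2.imwrite("pics/w12.png",cv2.resize(np.vstack([w1[:,60:580],im[:,60:580]]),(540,600*1)) if 0 else cv2.resize(np.hstack([w1,im]),(800,300)))
```

```text
[-0.16  0.35 -0.72  1.77  0.25  1.11 -1.04] [429.86208012 321.75559958 247.35039727]
red [355. 191.] [465.5 341.1] [7.5 7.5] -92.3
grn [340. 176.] [451.9 356.6] [8.3 8.3] -4.2
white [390. 353.] [495.3 162.2] [86.9 45.3] -4.2
white [513. 339.] [625.9 170.2] [77.8 36.9] 2.9
white [276. 213.] [389.5 325.5] [9.5 9.8] -96.0
white [312. 213.] [423.6 323.1] [ 3.4 21.2] -64.1
white83 [390. 353.] [488.8 189.2] [77.2 40.2] -4.2
white83 [513. 339.] [604.7 196.3] [69.1 32.8] 2.9
white83 [276. 213.] [394.8 334.3] [8.4 8.7] -96.0
white83 [312. 213.] [425.1 332.1] [ 3.1 18.9] -64.1
black [320. 380.] [416.  120.4] [645.4 270.8] -4.2
black [318. 213.] [429.4 322.1] [50.  48.7] 58.7
box [316. 396.] [411.4 111.4] [457.8  45.5] -4.2
box [637. 338.] [757.1 161.5] [4.7 7. ] -23.3
box [  2. 338.] [ 84.5 210.7] [7.  4.7] 14.9
box [388. 346.] [493.2 170.4] [88.8 76.1] 1.2
box [502. 331.] [613.8 180.6] [94.7 66.9] 2.7
box [631. 276.] [738.  234.6] [30.9 15.8] 85.2
box [318. 208.] [429.1 324.9] [105.9 110.8] -91.6
```

View pics/w12.png

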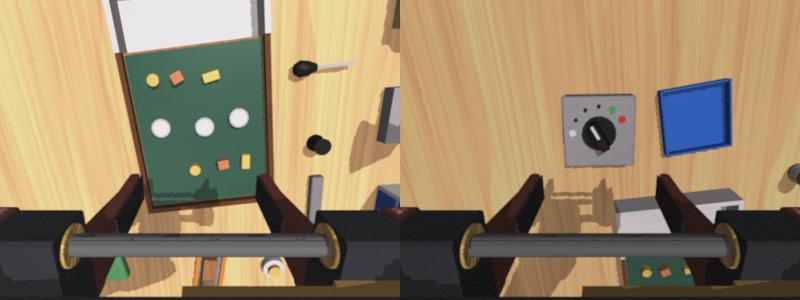

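Wrist view: the pointer line is at 116° and the white mark at 176°, so the dial reads about 1.047. The dial axis is at (429.5, 323).

Call:
{"method": "apply_moves", "body": {"targets": [[1,0,0,-0.176],[0,0,40,-0.176],[0,0,50,-0.175],[0,0,50,0],[0,0,24.4,0],[0,0,0,0]]}}

```text
time: 4.5
position: [429.8, 320.8, 81.6]
ee_rot: [-1.667, -2.662, 0.006]
wrist_force: [0.6, -0.6, 0.0]
finger_gap: 1.0
```

Call:
{"method": "apply_moves", "body": {"targets": [[0,0,0,0],[0,0,0,0],[0,0,0,0],[0,0,0,0],[0,0,0,0],[0,0,0,0]], "hand": 0, "squeeze": 25}}

```text
time: 5.25
position: [429.8, 323.3, 83.2]
ee_rot: [1.663, 2.665, -0.0]
wrist_force: [1.2, 0.1, -1.2]
finger_gap: 0.359
```

Call:
{"method": "apply_moves", "body": {"targets": [[0,0,0,0.105],[0,0,0,0.105],[0,0,0,0.105],[0,0,0,0.105],[0,0,0,0.105],[0,0,0,0.105],[0,0,0,0.105],[0,0,0,0.105],[0,0,0,0.105],[0,0,0,0.105],[0,0,0,0],[0,0,0,0],[0,0,0,0]]}}

```text
time: 6.88
position: [429.1, 323.1, 83.0]
ee_rot: [-2.774, -1.475, 0.002]
wrist_force: [-4.2, -0.4, 0.2]
finger_gap: 0.159
```

Call:
{"method": "apply_moves", "body": {"targets": [[0,0,0,0],[0,0,0,0],[0,0,0,0],[0,0,-30,0],[0,0,-60,0],[0,0,-60,0],[0,0,-10,0],[0,0,0,0]], "hand": 48}}

```text
time: 7.88
position: [430.1, 323.2, 243.6]
ee_rot: [2.775, 1.472, 0.003]
wrist_force: [0.4, -0.1, -0.1]
finger_gap: 0.548
```

Run:
```python
from h import *
import pickle
s=observe(); im=get_image("wrist"); C=cam("wrist",s); cv2.imwrite("pics/w3.png",im); print(s["position"],np.degrees(yaw(s)),s["finger_gap"])
def rep(im,C,nm,lo,hi,z,amin,amax):
    for c,ctr,sz,a in blobs(im,lo,hi,amin,amax):
        b=onto(C,cv2.boxPoints((ctr,sz,a)),z)[:,:2]; e=[b[1]-b[0],b[2]-b[1]];L=[np.linalg.norm(v) for v in e];l=e[int(np.argmax(L))]
        print(nm,np.round(ctr),b.mean(0).round(1),np.round(L,1),"%.1f"%np.degrees(np.arctan2(l[1],l[0])))
rep(im,C,"line",(0,0,180),(180,40,255),83,20,600)
rep(im,C,"grn",(50,100,80),(75,255,255),45,20,600)
rep(im,C,"tray",(105,150,60),(125,255,255),20,3000,60000)
im=cv2.imread("pics/w1.png"); s,C=pickle.load(open("w1.pkl","rb"))
rep(im,C,"case",(0,0,180),(180,40,255),40,300,3000)
rep(im,C,"board",(60,60,20),(90,255,120),30,9000,99999)
rep(im,C,"brass",(19,120,120),(35,255,255),40,40,900)
rep(im,C,"copper",(0,100,100),(14,255,255),44,40,900)
```

```text
[430.12025101 323.23475575 243.62188225] -34.10832209234974 0.5481504109730077
line [282. 237.] [399.  332.7] [8.5 8.9] -125.6
line [318. 215.] [434.8 331.7] [ 2.5 18.9] -124.1
grn [318. 173.] [451.6 356.7] [8.2 9. ] -123.9
tray [456. 108.] [589.1 329.4] [110.3 108.4] 2.5
case [437. 428.] [ 680.8 -309.1] [39.  35.6] 15.4
case [258. 205.] [502.7 -27.8] [27.5 27.4] -4.2
case [327. 203.] [569.4 -30.7] [26.5 27.3] -93.2
case [382. 188.] [622.2 -20.1] [27.3 27.3] -47.4
case [428.  26.] [663.6 113.2] [ 8.2 38.8] -88.9
case [177.  42.] [452.3 116.3] [ 8.3 64.9] -86.9
board [324. 197.] [566.4 -39. ] [195.4 244. ] -81.7
brass [439. 435.] [ 683.1 -319.1] [21.2 20.9] -4.1
brass [539. 408.] [ 796.5 -288.8] [58.2 11.7] 87.6
brass [104. 396.] [ 300.2 -236.6] [93.2 16.5] 74.1
brass [312. 272.] [ 549.  -100.1] [17.9 17.8] 42.5
brass [392. 258.] [631.2 -92. ] [12.9 22.5] -90.5
brass [244. 128.] [499.7  43.5] [17.  17.3] -97.2
brass [337. 122.] [583.3  42.3] [24.1 13.1] 13.4
copper [181. 458.] [ 374.4 -328.2] [24.7 24.1] 16.5
copper [237. 442.] [ 444.1 -309.4] [107.9  43.8] 14.0
copper [334. 435.] [ 559.4 -306.1] [66.4 24.3] 80.4
copper [234. 419.] [ 445.8 -275.3] [49.9 26.2] 14.4
copper [355. 434.] [ 583.7 -307.8] [70.6  8.3] 80.4
copper [314. 434.] [ 536.1 -304.4] [70.4  9.7] 79.9
copper [278. 367.] [ 503.4 -207.6] [15.5 26.9] -8.1
copper [588. 328.] [ 835.6 -183.7] [22.  19.6] -4.1
copper [379. 324.] [ 615.5 -163. ] [64.  8.] 2.7
copper [357. 262.] [595.  -91.3] [17.6 19. ] -81.5
copper [493. 243.] [729.2 -81.4] [ 9.4 20.9] -27.5
copper [615. 240.] [847.6 -86.7] [26.8 15.5] 73.5
copper [583. 239.] [815.6 -84.8] [80.7 37.8] 80.8
copper [282. 124.] [534.6  44.5] [18.  15.7] 23.9
copper [306.  73.] [557.   83.9] [190.   28.7] 10.4
copper [626.  42.] [827.8  88.2] [21.1 64.4] -79.7
```

The dial pointer reads 56°, on the green mark. Next I fetch the case at (622, -20), with the jaws along world y.

Call:
{"method": "apply_moves", "body": {"targets": [[0,0,0,0.163],[0,0,0,0.163],[0,0,0,0.163],[0,0,0,0.163],[0,0,0,0.163],[0,0,0,0.161],[27.4,49,0,0],[27.4,49,0,0],[27.4,49,0,0],[27.4,49,0,0],[27.4,49,0,0],[27.4,49,0,0],[27.6,49.3,0,0],[0,0,50,0],[0,0,50,0],[0,0,0,0]], "hand": 46}}

```text
time: 9.93
position: [617.9, -20.3, 137.5]
ee_rot: [3.141, 0.0, -0.017]
wrist_force: [0.4, -0.3, -0.1]
finger_gap: 0.52
```

```bash
cat > look.py <<'E'
from h import *
import sys
s=observe(); im=get_image("wrist"); C=cam("wrist",s); cv2.imwrite(f"pics/{sys.argv[1]}.png",im)
print("t",round(s["time"],2),s["position"].round(1),"yawy",np.degrees(yaw(s)).round(2),"j",s["joint_positions"].round(2))
for c,ctr,sz,a in blobs(im,(0,0,180),(180,40,255),300,20000):
    z=float(sys.argv[2]); b=onto(C,cv2.boxPoints((ctr,sz,a)),z)[:,:2]; L=[np.linalg.norm(b[1]-b[0]),np.linalg.norm(b[2]-b[1])]
    if 22<min(L) and max(L)<34: print("case",np.round(ctr),b.mean(0).round(1),np.round(L,1))
E
python3 look.py w4 40
```

```text
t 9.93 [617.9 -20.3 137.5] yawy -90.0 j [ 0.08  0.52 -0.17  1.71  0.1   0.93 -1.7 ]
case [334. 313.] [568.9 -30.8] [22.4 22.7]
case [320. 241.] [623.5 -20.6] [27.9 25.6]
```

Call:
{"method": "apply_moves", "body": {"targets": [[0.4,0,40,0],[0,0,30,0],[0,0,16.6,0],[0,0,0,0],[0,0,0,0]]}}

```text
time: 10.6
position: [623.0, -20.0, 58.1]
ee_rot: [3.142, -0.0, 0.003]
wrist_force: [-0.1, -0.7, 0.4]
finger_gap: 0.528
```

Call:
{"method": "apply_moves", "body": {"targets": [[0,0,0,0],[0,0,0,0],[0,0,0,0],[0,0,0,0],[0,0,0,0]], "hand": 0, "squeeze": 30}}

```text
time: 11.22
position: [622.5, -20.1, 57.3]
ee_rot: [3.141, -0.0, 0.001]
wrist_force: [-0.9, 0.0, 6.6]
finger_gap: 0.332
```

Call:
{"method": "apply_moves", "body": {"targets": [[0,0,-40,0],[0,0,-50,0],[0,-30,0,0],[-0.5,-55,0,0],[-0.5,-55,0,0],[-0.5,-55,0,0],[-0.5,-55,0,0],[-0.5,-55,0,0],[-0.5,-53.4,0,0],[0,0,0,0],[0,0,0,0]]}}

```text
time: 12.6
position: [619.0, 337.7, 146.0]
ee_rot: [3.14, 0.0, -0.001]
wrist_force: [0.4, -0.9, 0.3]
finger_gap: 0.329
```

```bash
python3 look.py w5 40
python3 - <<'E'
from h import *
im=cv2.imread("pics/w5.png");C=cam("wrist")
for c,ctr,sz,a in blobs(im,(105,150,40),(125,255,255),3000,99999):
    h=cv2.approxPolyDP(cv2.convexHull(c),8,True)[:,0]; print(h.tolist(), onto(C,h,20)[:,:2].round(1).tolist())
E
```

```text
t 12.6 [619.  337.7 146. ] yawy -89.99 j [-0.44  0.64 -0.2   1.47  0.14  1.04 -2.24]
[[399, 200], [404, 328], [266, 289], [258, 210]] [[648.6, 278.3], [542.4, 267.5], [577.4, 378.7], [641.2, 381.7]]
```

View pics/w5.png

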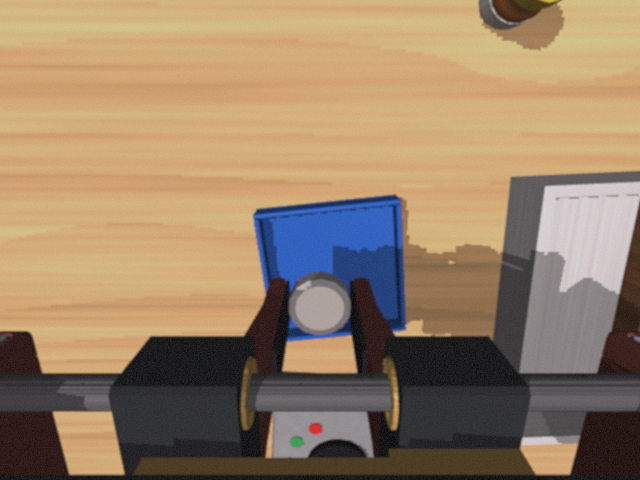

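The wrist view shows the case held at (320,303) over the blue tray, whose corners are near (255,212), (399,198) and (404,328). The tray centre is about (589.5, 328) with a yaw of about 4°.

Call:
{"method": "apply_moves", "body": {"targets": [[1,-2,40,0],[0,0,40,0],[0,0,24,0],[0,0,8,0],[0,0,1.8,0],[0,0,0,0],[0,0,0,0]]}}

```text
time: 13.52
position: [620.8, 340.6, 34.1]
ee_rot: [-3.141, 0.001, -0.003]
wrist_force: [-0.0, -0.0, 0.1]
finger_gap: 0.326
```

Call:
{"method": "apply_moves", "body": {"targets": [[0,0,0,0],[0,0,0,0],[0,0,-15,0],[0,0,-50,0],[0,0,-50,0],[0,0,0,0]], "hand": 42}}

```text
time: 14.28
position: [622.7, 342.0, 154.4]
ee_rot: [-3.137, 0.001, -0.013]
wrist_force: [-0.6, 0.2, -1.0]
finger_gap: 0.478
```

Call:
{"method": "apply_moves", "body": {"targets": [[-16.9,52.6,0,0],[-16.9,52.6,0,0],[-16.9,52.6,0,0],[-16.9,52.6,0,0],[-16.9,52.6,0,0],[-16.9,52.6,0,0],[-16.9,52.6,0,0],[0,0,0,0],[0,0,0,0]]}}

```text
time: 15.4
position: [501.9, -27.4, 148.0]
ee_rot: [-3.141, 0.001, -0.001]
wrist_force: [-0.1, 0.9, 0.5]
finger_gap: 0.476
```

```bash
python3 look.py w6 40
```

```text
t 15.4 [501.9 -27.4 148. ] yawy -90.03 j [ 0.1   0.33 -0.18  1.99  0.08  0.83 -1.69]
case [320. 243.] [503.5 -27.4] [27.7 25.8]
case [324. 148.] [569.3 -30.5] [27.6 28.6]
```

Go down 91 mm to z = 57 with +1 in x, then grip.

Call:
{"method": "apply_moves", "body": {"targets": [[1,0,45,0],[0,0,30,0],[0,0,14,0],[0,0,2,0],[0,0,0,0]]}}

```text
time: 16.08
position: [503.5, -27.4, 57.6]
ee_rot: [-3.141, -0.001, -0.002]
wrist_force: [-0.4, -0.9, 0.5]
finger_gap: 0.48
```

Call:
{"method": "apply_moves", "body": {"targets": [[0,0,0,0],[0,0,0,0],[0,0,0,0],[0,0,0,0]], "hand": 0}}

```text
time: 16.58
position: [503.4, -27.9, 57.7]
ee_rot: [3.142, -0.0, 0.002]
wrist_force: [-1.2, 0.0, 5.5]
finger_gap: 0.324
```

Call:
{"method": "apply_moves", "body": {"targets": [[0,0,-40,0],[0,0,-40,0],[7.9,-52,0,0],[7.9,-52,0,0],[7.9,-52,0,0],[7.9,-52,0,0],[7.9,-52,0,0],[7.9,-52,0,0],[7.6,-51.5,0,0],[0,0,0,0],[0,0,50,0],[0,0,35,0],[0,0,15,0],[0,0,5,0],[0,0,0,0],[0,0,0,0]]}}

```text
time: 18.58
position: [558.7, 336.0, 33.2]
ee_rot: [-3.14, 0.001, -0.003]
wrist_force: [-1.1, 0.2, 0.2]
finger_gap: 0.33
```

Call:
{"method": "apply_moves", "body": {"targets": [[0,0,0,0],[0,0,0,0],[0,0,-15,0],[0,0,-50,0],[0,0,-40,0],[0,0,0,0]], "hand": 42}}

```text
time: 19.32
position: [559.9, 337.1, 141.9]
ee_rot: [-3.137, 0.0, -0.01]
wrist_force: [-0.1, -0.3, -0.1]
finger_gap: 0.481
```

Call:
{"method": "apply_moves", "body": {"targets": [[1.6,52.4,0,0],[1.6,52.4,0,0],[1.6,52.4,0,0],[1.6,52.4,0,0],[1.6,52.4,0,0],[1.6,52.4,0,0],[1.6,52.4,0,0],[0,0,0,0],[0,0,0,0]]}}

```text
time: 20.45
position: [568.8, -30.5, 136.7]
ee_rot: [-3.141, 0.0, 0.001]
wrist_force: [0.0, 0.8, -0.2]
finger_gap: 0.48
```

```bash
python3 look.py w7 40
```

```text
t 20.45 [568.8 -30.5 136.7] yawy -90.02 j [ 0.11  0.45 -0.19  1.84  0.1   0.87 -1.7 ]
case [320. 248.] [570.8 -30.7] [28.  25.7]
```

Call:
{"method": "apply_moves", "body": {"targets": [[1,0,40,0],[0,0,25,0],[0,0,12,0],[0,0,2.6,0],[0,0,0,0]]}}

```text
time: 21.12
position: [570.5, -30.6, 57.9]
ee_rot: [-3.141, -0.001, -0.001]
wrist_force: [-0.1, -0.1, 0.7]
finger_gap: 0.483
```

Call:
{"method": "apply_moves", "body": {"targets": [[0,0,0,0],[0,0,0,0],[0,0,0,0],[0,0,0,0]], "hand": 0}}

```text
time: 21.62
position: [570.5, -31.2, 58.0]
ee_rot: [3.142, -0.0, 0.002]
wrist_force: [-0.7, -0.1, 7.1]
finger_gap: 0.326
```

Call:
{"method": "apply_moves", "body": {"targets": [[0,0,-40,0],[0,0,-40,0],[2.9,-49.7,0,0],[2.9,-49.7,0,0],[2.9,-49.7,0,0],[2.9,-49.7,0,0],[2.9,-49.7,0,0],[2.9,-49.7,0,0],[2.9,-49.7,0,0],[0,0,0,0],[0,0,50,0],[0,0,35,0],[0,0,15,0],[0,0,5.5,0],[0,0,0,0],[0,0,0,0]]}}

```text
time: 23.62
position: [591.3, 316.9, 33.1]
ee_rot: [-3.141, 0.001, -0.003]
wrist_force: [0.2, -0.1, -0.3]
finger_gap: 0.33
```

Call:
{"method": "apply_moves", "body": {"targets": [[0,0,0,0],[0,0,0,0],[0,0,-15,0],[0,0,-50,0],[0,0,-50,0],[0,0,-50,0],[0,0,0,0],[0,0,0,0]], "hand": 42}}

```text
time: 24.62
position: [590.2, 316.6, 197.2]
ee_rot: [-3.142, 0.0, -0.001]
wrist_force: [0.1, -0.8, -0.2]
finger_gap: 0.484
```

```bash
python3 look.py w8 14
python3 - <<'E'
from h import *
cv2.imwrite("pics/top8.png",get_image("top"))
a=cv2.imread("pics/w8.png"); t=cv2.imread("pics/top8.png")
cv2.imwrite("pics/m8.png",np.hstack([a[100:400,120:520],cv2.resize(t[170:320,140:340],(400,300))]))
E
```

```text
t 24.62 [590.2 316.6 197.2] yawy -90.01 j [-0.41  0.54 -0.23  1.52  0.13  1.09 -2.24]
case [298. 253.] [557.7 336.1] [24.8 25.6]
case [319. 219.] [590.1 317.3] [25.1 25.7]
case [291. 186.] [620.2 341.7] [26.  26.5]
```

View pics/m8.png

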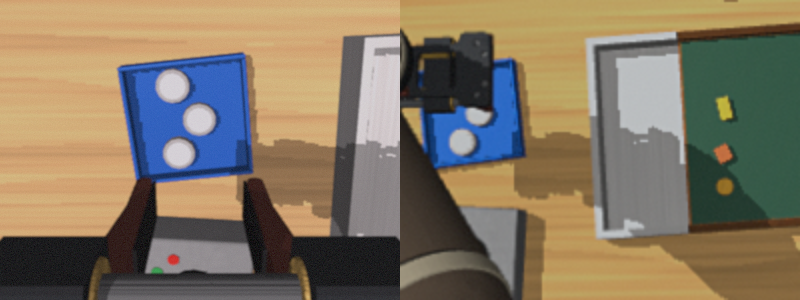

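All three cases lie flat in the tray, at about (177,86), (200,120) and (180,153) in the left crop. Now for the sweeper.

Call:
{"method": "apply_moves", "body": {"targets": [[-3.3,54,0,0],[-3.3,54,0,0],[-3.3,54,0,0],[-3.3,54,0,0],[-3.3,54,0,0],[-3.3,54,0,0],[-3.3,54,0,0],[-3.3,54,0,0],[-3.3,54,0,0],[-3.3,54,-10,0],[-3.3,54,-10,0],[-3.3,54,-10,0],[0,0,0,-0.16],[0,0,0,-0.16],[0,0,0,-0.16],[0,0,0,-0.16],[0,0,0,-0.16],[0,0,0,-0.16],[0,0,0,-0.16],[0,0,0,-0.16]], "hand": 50}}

```text
time: 27.22
position: [550.0, -330.9, 225.1]
ee_rot: [-2.513, -1.881, 0.002]
wrist_force: [-0.5, -0.4, -1.4]
finger_gap: 0.568
```

Call:
{"method": "apply_moves", "body": {"targets": [[0,0,0,-0.16],[0,0,0,-0.13],[0,0,0,0],[0,0,0,0]]}}

```text
time: 27.72
position: [550.3, -331.1, 225.9]
ee_rot: [-2.225, -2.216, 0.0]
wrist_force: [-0.3, -0.1, 0.5]
finger_gap: 0.569
```

```bash
python3 look.py w9 40;  python3 - <<'E'
from h import *
im=cv2.imread("pics/w9.png");C=cam("wrist")
for nm,lo,hi,z in(("red",(0,200,90),(5,255,255),96),("orange",(7,210,120),(17,255,255),14)):
  for c,ctr,sz,a in blobs(im,lo,hi,200,99999):
    q=cv2.boxPoints((ctr,sz,a)); w=onto(C,q,z)[:,:2]; print(nm,q.round().tolist(),w.round(1).tolist(),w.mean(0).round(1))
    L=w[1]-w[0];M=w[2]-w[1];print(np.linalg.norm(L),np.linalg.norm(M),np.degrees(np.arctan2(L[1],L[0])))
E
```

```text
t 27.73 [ 550.3 -331.1  225.9] yawy -0.22 j [ 0.75  0.49 -0.41  1.55  0.21  1.14  0.29]
```

View pics/w9.png

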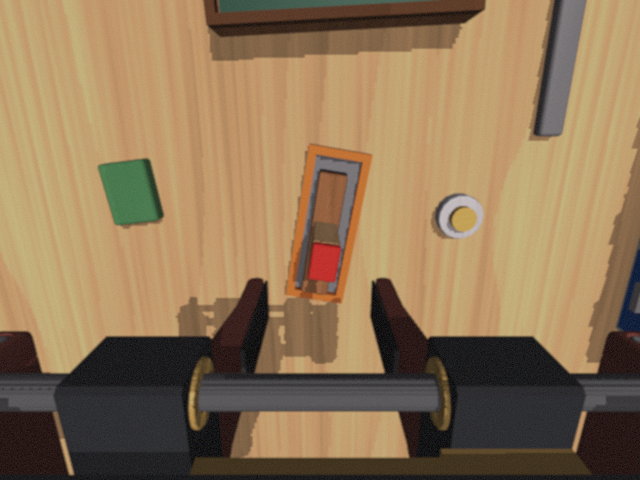

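The wrist view shows the rest with corners near (310,145), (371,154), (342,302) and (287,293), and the red neck top at about (324,262).

```bash
python3 - <<'E'
from h import *
im=cv2.imread("pics/w9.png");C=cam("wrist"); h=cv2.cvtColor(im,cv2.COLOR_BGR2HSV)
print(h[262,324],h[150,340],h[220,300],h[190,333])
def rect(m,z):
    cs,_=cv2.findContours(m,cv2.RETR_EXTERNAL,cv2.CHAIN_APPROX_NONE); c=max(cs,key=cv2.contourArea)
    w=onto(C,c[:,0],z)[:,:2].astype(np.float32); r=cv2.minAreaRect(w); print(r, cv2.boxPoints(cv2.minAreaRect(c)).round().tolist())
red=((h[...,0]<5)|(h[...,0]>175))&(h[...,1]>190)&(h[...,2]>100)
red[330:]=0; rect(red.astype(np.uint8),96)
o=(h[...,0]>6)&(h[...,0]<15)&(h[...,1]>185)&(h[...,2]>120); o[330:]=0;o[:,:270]=0;o[:,390:]=0;o[:130]=0; rect(o.astype(np.uint8),14)
E
```

```text
[  1 194 193] [ 13 189 181] [ 13 192 191] [ 12 150 136]
((554.172607421875, -352.25), (30.103151321411133, 21.021034240722656), 80.99005126953125) [[307.0, 278.0], [313.0, 242.0], [339.0, 246.0], [334.0, 282.0]]
((557.671630859375, -348.0858154296875), (153.85813903808594, 57.172088623046875), 80.1939697265625) [[281.0, 292.0], [312.0, 143.0], [370.0, 155.0], [340.0, 304.0]]
```

Call:
{"method": "apply_moves", "body": {"targets": [[-21.2,4,0,0],[0,0,0,0.153],[0,0,50,0],[0,0,50,0],[0,0,40,0],[0,0,20,0],[0,0,0,0],[0,0,0,0]]}}

```text
time: 28.78
position: [555.7, -352.9, 68.5]
ee_rot: [2.384, 2.042, 0.001]
wrist_force: [0.5, -0.2, 0.4]
finger_gap: 0.57
```

Call:
{"method": "apply_moves", "body": {"targets": [[0,0,0,0],[0,0,0,0],[0,0,0,0],[0,0,0,0],[0,0,0,0],[0,0,0,0]], "hand": 0, "squeeze": 50}}

```text
time: 29.52
position: [554.7, -352.6, 67.2]
ee_rot: [2.386, 2.044, -0.0]
wrist_force: [-1.2, 1.2, 5.4]
finger_gap: 0.248
```

Call:
{"method": "apply_moves", "body": {"targets": [[0,0,-10,0],[0,0,-20,0],[0,0,-30,0],[0,0,-23,0],[0,0,0,0.171],[0,0,0,0.171],[0,0,0,0.171],[0,0,0,0.171],[0,0,0,0.171],[0,0,0,0.171],[0,0,0,0.171],[0,0,0,0.171],[10.2,-44,0,0],[10.2,-44,0,0],[10.2,-44,0,0],[10.2,-44,0,0],[10.2,-44,0,0],[0,0,0,0],[0,0,0,0]]}}

```text
time: 31.9
position: [595.0, -130.7, 150.6]
ee_rot: [3.14, 0.077, 0.001]
wrist_force: [-0.4, -0.6, -1.6]
finger_gap: 0.249
```

```bash
python3 look.py w10 40
python3 - <<'E'
from h import *
t=get_image("top"); a=cv2.imread("pics/w10.png")
cv2.imwrite("pics/m10.png",np.hstack([cv2.resize(a,(400,300)),cv2.resize(t[150:300,220:420],(400,300))]))
E
```

```text
t 31.9 [ 595.  -130.7  150.6] yawy -87.19 j [ 0.19  0.48 -0.07  1.74  0.04  0.93 -1.42]
```

View pics/m10.png

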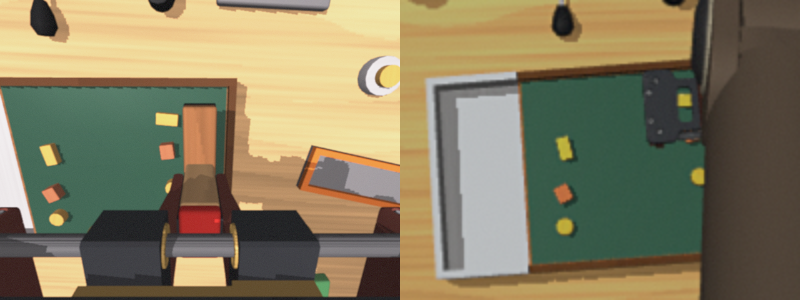

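The sweeper is held square and clear behind all the offcuts. I lower it to about 1 mm above the board.

Call:
{"method": "apply_moves", "body": {"targets": [[0,0,30,0],[0,0,18,0],[0,0,6,0],[0,0,3,0],[0,0,0,0],[0,0,0,0],[0,0,0,0]]}}

```text
time: 32.88
position: [595.1, -130.2, 93.3]
ee_rot: [3.14, 0.077, 0.001]
wrist_force: [-0.3, 0.7, -1.4]
finger_gap: 0.253
```

Call:
{"method": "apply_moves", "body": {"targets": [[0,0,1,0],[0,-12,0,0],[0,-12,0,0],[0,-12,0,0],[0,-12,0,0],[0,-12,0,0],[0,-12,0,0],[0,-12,0,0],[0,-12,0,0],[0,-12,0,0],[0,-12,0,0],[0,-12,0,0],[0,-12,0,0],[0,-12,0,0]]}}

```text
time: 34.62
position: [587.2, 26.3, 91.8]
ee_rot: [3.141, 0.077, 0.0]
wrist_force: [0.0, 0.0, -1.3]
finger_gap: 0.245
```

Call:
{"method": "apply_moves", "body": {"targets": [[0,-12,0,0],[0,-12,0,0],[0,-12,0,0],[0,-12,0,0],[0,-12,0,0],[0,-6,0,0],[0,0,0,0],[0,0,0,0]]}}

```text
time: 35.62
position: [584.1, 90.9, 91.7]
ee_rot: [3.14, 0.076, -0.0]
wrist_force: [-0.3, 0.5, -1.0]
finger_gap: 0.251
```

```bash
python3 look.py w11 40
python3 - <<'E'
from h import *
t=get_image("scene"); a=cv2.imread("pics/w11.png")
cv2.imwrite("pics/m11.png",np.hstack([cv2.resize(a,(400,300)),cv2.resize(t[170:360,210:450],(400,300))]))
E
```

```text
t 35.62 [584.1  90.9  91.7] yawy -87.24 j [-0.17  0.53 -0.09  1.82  0.06  0.79 -1.81]
```

View pics/m11.png

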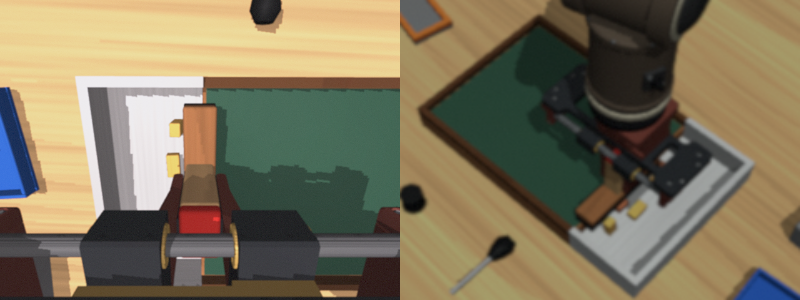

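Call:
{"method": "apply_moves", "body": {"targets": [[0,0,-15,0],[0,0,-45,0],[-13,44,0,0],[-13,44,0,0],[-13,44,0,0],[-13,44,0,0],[-13,46,0,0],[0,0,0,0],[0,0,0,0]]}}

```text
time: 36.85
position: [530.3, -133.0, 152.6]
ee_rot: [-3.14, -0.076, -0.002]
wrist_force: [-0.3, 0.8, -2.2]
finger_gap: 0.25
```

```bash
python3 look.py w12 40
python3 - <<'E'
from h import *
t=get_image("scene"); p=get_image("top"); a=cv2.imread("pics/w12.png")
cv2.imwrite("pics/m12.png",np.vstack([np.hstack([cv2.resize(a,(400,300)),cv2.resize(t[170:360,210:450],(400,300))]),np.hstack([cv2.resize(p[150:300,220:420],(400,300)),cv2.resize(p,(400,300))])]))
E
```

```text
t 36.85 [ 530.3 -133.   152.6] yawy -87.23 j [ 0.19  0.38 -0.04  1.89  0.02  0.87 -1.38]
```

View pics/m12.png

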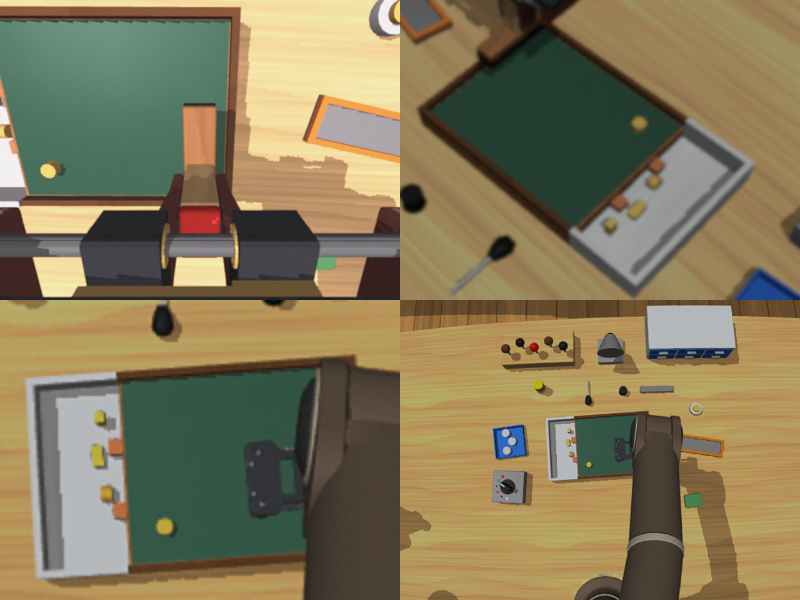

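Only the disc at (50,170) in the wrist panel is left on the board; five offcuts are in the trough or at its edge. I sweep the disc now.

Call:
{"method": "apply_moves", "body": {"targets": [[10,-46,0,0],[0,-47,0,0],[0,-47,0,0],[0,0,0,0],[0,0,35,0],[0,0,15,0],[0,0,7,0],[0,0,3,0],[0,0,0,0],[0,-12,0,0],[0,-12,0,0],[0,-12,0,0],[0,-12,0,0],[0,-12,0,0],[0,-12,0,0],[0,-12,0,0],[0,0,0,0],[0,0,0,0]]}}

```text
time: 39.25
position: [529.0, 90.4, 91.7]
ee_rot: [3.14, 0.076, -0.0]
wrist_force: [0.7, -0.8, -2.3]
finger_gap: 0.25
```

Call:
{"method": "apply_moves", "body": {"targets": [[0,0,-15,0],[0,0,-45,0],[0,45,0,0],[0,45,0,0],[0,45,0,0],[0,45,0,0],[0,45,0,0],[0,0,0,0],[0,0,0,0]]}}

```text
time: 40.38
position: [540.0, -133.7, 152.4]
ee_rot: [-3.14, -0.076, -0.001]
wrist_force: [0.3, 1.0, -2.0]
finger_gap: 0.249
```

```bash
python3 look.py w13 40
python3 - <<'E'
from h import *
t=get_image("scene"); p=get_image("top"); a=cv2.imread("pics/w13.png")
cv2.imwrite("pics/t13.png",p);cv2.imwrite("pics/s13.png",t)
T=cam("top");S=cam("scene")
cv2.imwrite("pics/m13.png",np.hstack([cv2.resize(p[175:300,225:325],(400,500),interpolation=2),cv2.resize(t[235:360,310:430],(400,500),interpolation=2)]))
E
```

```text
t 40.38 [ 540.  -133.7  152.4] yawy -87.24 j [ 0.18  0.4  -0.02  1.87  0.01  0.88 -1.38]
```

View pics/m13.png

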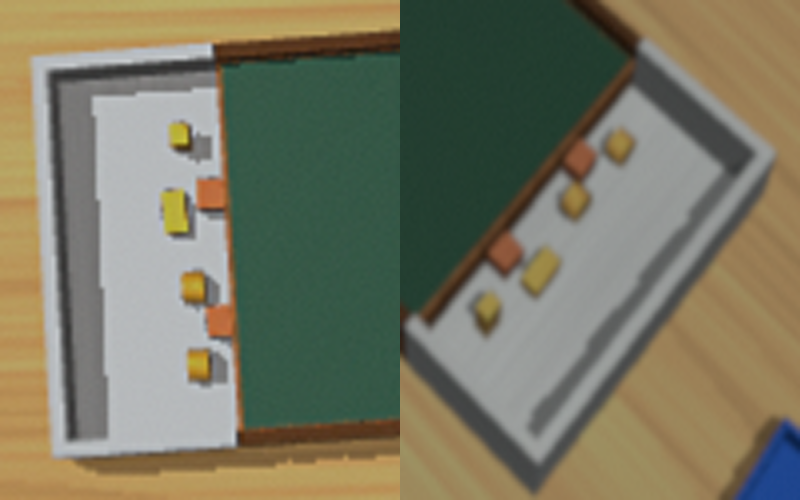

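All six offcuts appear to be in the trough and the board is bare. The two copper blocks sit close to the edge, so I triangulate their height.

Run:
```python
from h import *
T=cam("top");S=cam("scene"); pt=cv2.imread("pics/t13.png");ps=cv2.imread("pics/s13.png")
def f(im,x0,x1,y0,y1,lo,hi):
    return sorted([b[1] for b in blobs(im[y0:y1,x0:x1],lo,hi,8,400)],key=lambda c:c[1])
for lo,hi,nm in(((0,120,110),(13,255,255),"copper"),((19,130,110),(34,255,255),"brass")):
    a=[(x+255,y+185) for x,y in f(pt,255,290,185,285,lo,hi)]
    b=[(x+310,y+235) for x,y in f(ps,310,430,235,345,lo,hi)][::1]
    print(nm,np.round(a,1).tolist(),np.round(b,1).tolist())
    for p in a:
        for q in b:
            d1=ray(T,p)[0];d2=ray(S,q)[0];d1/=np.linalg.norm(d1);d2/=np.linalg.norm(d2)
            A=np.c_[d1,-d2];s=np.linalg.lstsq(A,S[2]-T[2],rcond=None)[0]
            P=T[2]+s[0]*d1;Q=S[2]+s[1]*d2
            if np.linalg.norm(P-Q)<8:
                M=(P+Q)/2;d=M[:2]-[564.6,-23.7];print(np.round(p),np.round(q),M.round(1),"gap %.1f"%np.linalg.norm(P-Q),"board",np.round([d@[.999,.045],d@[-.045,.999]],1))
```

```text
copper [[277.5, 222.0], [280.0, 254.5]] [[363.5, 274.0], [341.0, 297.5]]
[278. 222.] [341. 298.] [590.   96.7  18.2] gap 0.8 board [ 30.8 119.2]
[280. 254.] [364. 274.] [519.2  92.3  17. ] gap 0.4 board [-40.2 118. ]
brass [[269.5, 208.5], [268.5, 227.5], [273.0, 246.5], [274.0, 266.0]] [[375.2, 271.3], [362.0, 284.5], [351.5, 302.5], [336.0, 312.0]]
[270. 208.] [336. 312.] [620.1 112.9  21.9] gap 0.5 board [ 61.5 133.9]
[268. 228.] [352. 302.] [579.8 117.   10.5] gap 0.5 board [ 21.6 139.9]
[273. 246.] [362. 284.] [537.7 106.7  15.7] gap 1.6 board [-21.  131.5]
[274. 266.] [375. 271.] [495.5 105.1  14.4] gap 2.1 board [-63.3 131.8]
```

All six offcuts triangulate at board y of 118–140 and z of 10–22, so they are inside the trough. I return the sweeper.

Call:
{"method": "apply_moves", "body": {"targets": [[1.2,43.5,0,0],[1.2,43.5,0,0],[1.2,43.5,0,0],[1.2,43.5,0,0],[1.3,43.3,0,0],[0,0,0,-0.17],[0,0,0,-0.17],[0,0,0,-0.17],[0,0,0,-0.17],[0,0,0,-0.17],[0,0,0,-0.17],[0,0,0,-0.17],[0,0,0,-0.17],[0,0,20,0],[0,0,0,0],[0,0,0,0],[0,0,0,0]]}}

```text
time: 42.65
position: [557.0, -350.6, 132.0]
ee_rot: [2.394, 2.033, 0.0]
wrist_force: [0.1, -0.6, -1.4]
finger_gap: 0.251
```

```bash
python3 look.py w14 40
```

```text
t 42.65 [ 557.  -350.6  132. ] yawy -9.32 j [ 0.69  0.59 -0.29  1.61  0.2   0.97  0.17]
```

View pics/w14.png

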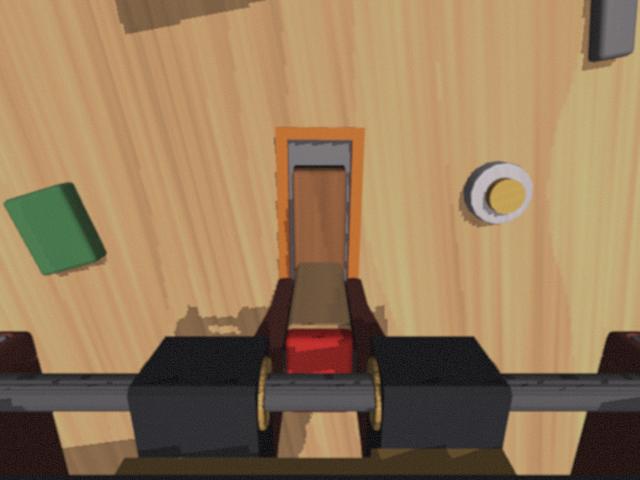

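The sweeper is square over the rest, with its foot end at row 166 and the rim's outer edge at row 128. A quick check of the centring lengthwise.

Run:
```python
from h import *
s=observe();C=cam("wrist",s);Rt=R.from_rotvec(s["ee_rot"])
for nm,uv,z in(("foot end top",(320,166),96.8),("rim end",(320,128),14),("rim L",(278,200),14),("rim R",(363,200),14),("foot L",(292,200),96.8),("foot R",(347,200),96.8)):
    print(nm,Rt.inv().apply(onto(C,[uv],z)[0]-s["position"]).round(1))
```

```text
foot end top [63.4  1.  35.3]
rim end [ 79.5   1.1 118.1]
rim L [ 30.6 -28.6 118.1]
rim R [ 30.6  31.6 118.1]
foot L [ 47.3 -12.4  35.3]
foot R [47.3 13.9 35.3]
```

Centred within 2 mm. I lower it and release.

Call:
{"method": "apply_moves", "body": {"targets": [[-1.5,0.5,30,0],[0,0,20,0],[0,0,9,0],[0,0,3,0],[0,0,2,0],[0,0,0,0],[0,0,0,0],[0,0,0,0]]}}

```text
time: 43.7
position: [557.0, -352.3, 68.1]
ee_rot: [2.394, 2.034, 0.0]
wrist_force: [-0.2, -0.3, -1.6]
finger_gap: 0.249
```

Call:
{"method": "apply_moves", "body": {"targets": [[0,0,1,0],[0,0,0,0],[0,0,0,0]]}}

```text
time: 44.08
position: [557.1, -352.3, 67.2]
ee_rot: [2.393, 2.034, 0.0]
wrist_force: [-0.1, -0.5, 4.4]
finger_gap: 0.249
```

Call:
{"method": "apply_moves", "body": {"targets": [[0,0,0,0],[0,0,0,0],[0,0,0,0],[0,0,0,0],[0,0,-20,0],[0,0,-50,0],[0,0,-50,0],[0,0,-50,0],[0,0,0,0],[0,0,0,0]], "hand": 48}}

```text
time: 45.32
position: [556.7, -352.1, 237.5]
ee_rot: [2.393, 2.034, 0.0]
wrist_force: [-0.2, 0.4, -0.8]
finger_gap: 0.548
```

```bash
python3 look.py w15 40
```

```text
t 45.33 [ 556.7 -352.1  237.5] yawy -9.28 j [ 0.7   0.5  -0.31  1.5   0.16  1.16  0.2 ]
```

View pics/w15.png

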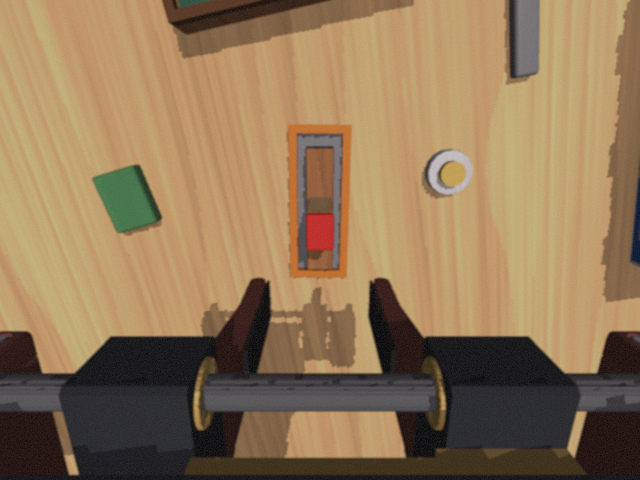

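The sweeper stands in its rest. Now to the dial.

Call:
{"method": "apply_moves", "body": {"targets": [[53.8,-19.5,0,0],[53.8,-19.5,0,0],[53.8,-19.5,0,0],[53.8,-19.5,0,0],[53.8,-19.5,0,0],[53.8,-19.5,0,0],[53.8,-19.5,0,0],[53.8,-19.5,0,0],[53.8,-19.5,0,0],[53.8,-19.5,0,0],[53.8,-19.5,0,0],[53.8,-20,0,0],[0,0,0,0.141],[0,0,0,0.141],[0,0,0,0.142],[0,0,0,0],[0,0,0,0]]}}

```text
time: 47.5
position: [429.3, 322.5, 236.1]
ee_rot: [2.766, 1.49, -0.002]
wrist_force: [0.3, 0.2, 0.8]
finger_gap: 0.544
```

```bash
cat > dial.py <<'E'
from h import *
import sys
s=observe();C=cam("wrist",s);im=get_image("wrist");cv2.imwrite("pics/%s.png"%sys.argv[1],im);print(s["position"].round(1),np.degrees(yaw(s)).round(1),s["joint_positions"].round(2))
for nm,lo,hi,z in(("line",(0,0,180),(180,40,255),83),("white45",(0,0,180),(180,40,255),45),("grn",(50,100,80),(75,255,255),45)):
    for c,ctr,sz,a in blobs(im,lo,hi,20,600):
        w=onto(C,c[:,0],z)[:,:2].astype(np.float32);b=cv2.boxPoints(cv2.minAreaRect(w));e=[b[1]-b[0],b[2]-b[1]];l=max(e,key=np.linalg.norm)
        print(nm,np.round(ctr),b.mean(0).round(1),[round(float(np.linalg.norm(v)),1) for v in e],"%.1f"%np.degrees(np.arctan2(l[1],l[0])))
E
python3 dial.py w16
```

```text
[429.3 322.5 236.1] -33.4 [-0.29  0.33 -0.56  1.8   0.19  1.07 -1.5 ]
line [282. 237.] [399.2 333.2] [9.2, 8.7] -33.3
line [318. 216.] [434.9 331.6] [2.5, 19.3] 56.7
line [467. 121.] [567.9 332.1] [21.0, 20.6] -26.0
white45 [282. 237.] [389.3 325.6] [10.4, 9.8] -33.3
white45 [318. 216.] [429.7 323.8] [2.8, 21.8] 56.7
white45 [467. 121.] [580.  324.3] [23.8, 23.3] -26.0
grn [319. 172.] [451.8 356.5] [8.9, 9.7] 56.6
```

Call:
{"method": "apply_moves", "body": {"targets": [[0.4,0,50,0],[0,0,50,0],[0,0,40,0],[0,0,14,0],[0,0,0,0],[0,0,0,0]]}}

```text
time: 48.3
position: [430.6, 323.8, 84.2]
ee_rot: [-2.768, -1.485, -0.004]
wrist_force: [0.2, -0.6, 0.2]
finger_gap: 0.547
```

Call:
{"method": "apply_moves", "body": {"targets": [[0,0,0,0],[0,0,0,0],[0,0,0,0],[0,0,0,0],[0,0,0,0],[0,0,0,0],[0,0,0,0]], "hand": 0, "squeeze": 25}}

```text
time: 49.18
position: [429.3, 323.5, 82.9]
ee_rot: [-2.768, -1.486, 0.0]
wrist_force: [-4.3, 1.1, 6.4]
finger_gap: 0.159
```

Call:
{"method": "apply_moves", "body": {"targets": [[0,0,0,-0.131],[0,0,0,-0.131],[0,0,0,-0.131],[0,0,0,-0.131],[0,0,0,-0.131],[0,0,0,-0.131],[0,0,0,-0.131],[0,0,0,-0.131],[0,0,0,-0.131],[0,0,0,-0.131],[0,0,0,-0.131],[0,0,0,-0.131],[0,0,0,-0.131],[0,0,0,-0.131],[0,0,0,-0.131],[0,0,0,-0.13],[0,0,0,0],[0,0,0,0],[0,0,0,0]]}}

```text
time: 51.55
position: [428.7, 323.3, 82.9]
ee_rot: [-0.096, -3.139, 0.0]
wrist_force: [-5.7, -1.1, 9.3]
finger_gap: 0.159
```

Tool x is at 176.5°, which is the white mark. I release and lift clear.

Call:
{"method": "apply_moves", "body": {"targets": [[0,0,0,0],[0,0,0,0],[0,0,0,0],[0,0,0,0],[0,0,-30,0],[0,0,-60,0],[0,0,-60,0],[0,0,-30,0],[0,0,0,0],[0,0,0,0]], "hand": 60}}

```text
time: 52.8
position: [429.8, 322.5, 261.8]
ee_rot: [-0.098, -3.14, 0.002]
wrist_force: [0.4, 0.1, -0.9]
finger_gap: 0.679
```

```bash
python3 dial.py w17
python3 - <<'E'
from h import *
p=get_image("top");s=get_image("scene");w=cv2.imread("pics/w17.png")
cv2.imwrite("pics/m17.png",np.vstack([np.hstack([cv2.resize(w,(400,300)),cv2.resize(s,(400,300))]),np.hstack([cv2.resize(p[125:338,235:520],(400,300)),cv2.resize(p[170:320,140:340],(400,300))])]))
E
```

```text
[429.8 322.5 261.8] 86.4 [ 0.12  0.49 -1.16  1.74  0.48  1.23  0.34]
line [344. 356.] [572.4 339.4] [19.9, 21.1] 86.5
line [323. 335.] [547.2 319.5] [21.2, 21.0] -41.0
line [338. 310.] [521.  335.3] [21.5, 21.2] -3.2
line [320. 208.] [420.2 324.5] [19.0, 2.7] -3.5
line [320. 168.] [385.2 326.6] [9.3, 9.4] 86.5
white45 [344. 356.] [599.2 340.8] [22.3, 23.6] 86.5
white45 [323. 335.] [571.  318.5] [23.7, 23.5] -41.0
white45 [338. 310.] [541.7 336.2] [24.1, 23.8] -3.2
white45 [320. 208.] [428.8 324.1] [21.2, 3.0] -3.5
white45 [320. 168.] [389.6 326.4] [10.4, 10.5] 86.5
grn [354. 229.] [451.8 356.9] [8.4, 9.1] 86.5
```

View pics/m17.png

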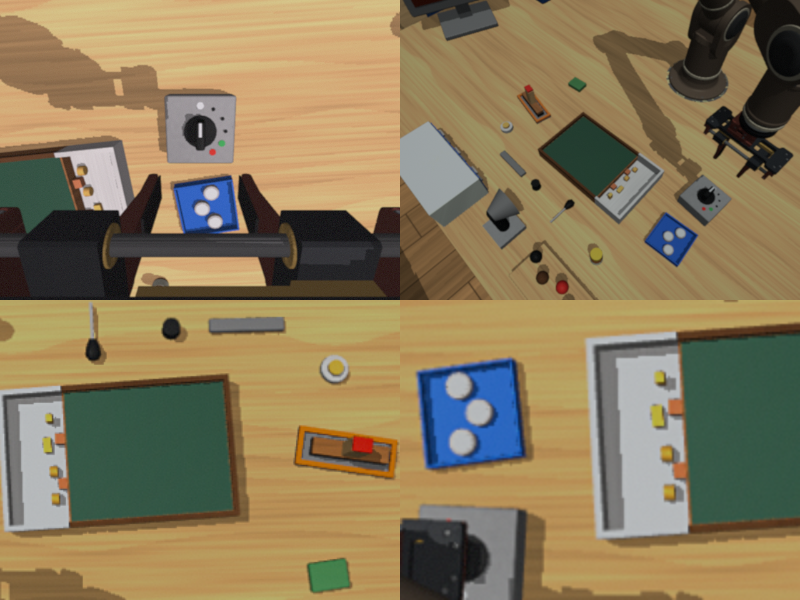

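The pointer line at (200,130) points at the white mark at 176.5°. Three cases are in the tray, six offcuts are in the trough, the board is bare, the sweeper is in its rest and the bystanders have not moved. I hand in the job.

```bash
python3 -c "
from cell import *
print(job_done())"
```

```text
the job is handed in; nothing more can be done
None
```

The job is done and handed in after about 53 s of the 208 s allowed; `job_done` reports no verdict.

**What I did:**
- I turned the dial from 1.047 to green.
- I put the three watch cases flat and apart in the tray.
- I swept the six offcuts into the trough in two passes. The first left one disc behind, and the second cleared it.
- I stood the sweeper back in its rest and turned the dial to white.

**Last checks:**
- **Dial:** The pointer measured 176.5°, in line with the white mark. It still measured on green just before I turned it back.
- **Offcuts:** The board was bare. All six triangulated inside the trough, 8–30 mm past the board's open edge and at heights of 10–22 mm.
- **Cases:** All three were seen inside the tray.
- **Sweeper and bystanders:** The sweeper stood in its rest, and I saw no bystander moved in the pictures.

No check failed. The only disagreement was the tray's centre, which differed by about 2–5 mm between the top and wrist cameras. I used the wrist value, and the cases fitted with room to spare.

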